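# Line up the reagent bottles by size on the pad row

## Robot

A 6-joint arm with a two-finger parallel gripper is mounted at the origin on a cart in front of the work surface, level with it; the furniture and walls round the work are solid. World frame = base frame: x ahead of the robot, y to its left, z up, the work surface at z = 0. Lengths are in mm, angles in rad, forces in N, time in s.
With the tool pointing down it reaches from about 250 to 775 mm from the base axis. Payload 8.9 kg.
Tool frame: the origin (TCP) lies on the centre line of the jaws, within the pads' length; the fingertips stand 17 mm ahead of it and the grasp point (between the pads) lies 2 mm behind it; y points along the fingers, x is the direction in which the jaws open and shut, and the axes are right-handed (so a half turn about y gives the same grasp; the last joint's range is limited). The gripper opens to 85 mm and grips with 20 to 120 N. Pads are 22 mm wide; open, the fingers measure 114 mm over their backs; the gripper's body (76 mm by 85 mm) begins 54 mm behind the grasp point. The pads swing forward as they close: fully open they stand 13 mm farther back than shut.
Start: joints at [1.071, 0.291, -0.153, 1.127, 0, 1.431], TCP at [185.331, 491.199, 248.305] pointing down, gripper open.
Joint ranges: [-2.52, 2.52], [-0.91, 1.74], [-1.3, 1.37], [-1.96, 2.02], [-1.52, 1.47], [-3.14, 3.14]. Speed limits (rad/s): [2.22, 2.22, 2.79, 3.14, 3.14, 3.14].

## Interface

Orientations are given as a rotation vector (axis times angle).
In Python, from plant import ctrl gives the robot as it stands.
- The arm moves only by the tool arm_command, never from a script. Its arguments are lists of equal length, an entry for each row: "offset": the shift along the world's x, y, z in mm, a list of three; "yaw": the turn about the world's z in rad; "claw": the finger opening in mm, from 0 to 85.4. A call has 1 to 10 rows; each row is the pose to reach, as a shift and turn from the pose commanded when the call began; what a row does not reach only later rows make up. A row lasts 1/8 s, in which the tool goes at most 62.5 mm and 10.7 degrees, less where a joint would pass 70% of its speed; a pose out of reach is approached as far as the arm can. A call with a gripper value outside its range is refused whole. The fingers move at their own pace and stop on an object; "force" is the grip in N (left out, the last holds). Time passes only in rows, so rows that repeat a pose let the fingers close. It gives the time, the measured TCP pose, the force and the opening at its end, in the units of the state.
- ctrl.observe(): the state, without advancing time (a new reading comes with each control period).
- ctrl.get_image(name): name is "scene" or "top" or "wrist"; returns (picture, depth): 420x560x3 uint8, red, green, blue; 420x560 float32, mm along the optical axis (not along the pixel's ray), 0 where there is no reading.
- ctrl.calibration(name): a dict with "fx", "fy", "cx", "cy" (pixels), "view" (4x4, takes a point from world to camera coordinates); the wrist camera has in their place "T_tool_cam" (4x4, takes a point from camera to tool coordinates, whose origin is the TCP and whose axes are the tool frame's). Camera axes: x right, y down, z forward; pixel columns grow to the right and rows downward; lengths in mm; the calibration is good to about 2 mm. A picture is of the moment at which its call begins: read the wrist's pose just before it. calibration takes no time and is no camera call.
- ctrl.hand_in(): hands the job in, once; it reports no verdict.
The state is a dict: "time_s": time; "joints": joint angles; "joint_velocities": joint speeds; "joint_torque": joint torques, N m; "position": TCP position; "orientation": TCP orientation; "wrist_force": force on the tool from outside, world axes, zero at the start; "ft_torque": the same for the moment, N m; "gripper_width": finger opening in mm.
Only numpy, scipy, OpenCV 4.12 (cv2) and the standard library are available. Lean on these libraries where they do the work, as an engineer would, in place of code of your own. Each camera call takes 0.05 s, during which the arm holds its last target.

## Task

Stand the four brown bottles on the row of four round rubber pads, one centred on each pad, in order of size: the largest on the pad next to the upright grey end block, then ever smaller, with the smallest at the far end of the row. Set each bottle down upright on its pad without dropping it, knock none over, and leave all four standing free and still.

Things in the scene. Friction and masses are not known exactly. Their poses are not given: they have to be found in the camera images.
- bottle_1: the smallest of four brown glass bottles with black screw caps and blank white labels: 26 mm in diameter, 50 mm tall; straight wall up to 36 mm, cap 21 mm wide above 40 mm. Loose, upright, closed, 40 g. Origin: centre of the underside, z up. Pinch it round the straight wall
- bottle_2: the second smallest of four brown glass bottles with black screw caps and blank white labels: 34 mm in diameter, 57 mm tall; straight wall up to 43 mm, cap 28 mm wide above 47 mm. Loose, upright, closed, 70 g. Origin: centre of the underside, z up. Pinch it round the straight wall
- bottle_3: the second largest of four brown glass bottles with black screw caps and blank white labels: 42 mm in diameter, 64 mm tall; straight wall up to 50 mm, cap 34 mm wide above 54 mm. Loose, upright, closed, 110 g. Origin: centre of the underside, z up. Pinch it round the straight wall
- bottle_4: the largest of four brown glass bottles with black screw caps and blank white labels: 50 mm in diameter, 72 mm tall; straight wall up to 58 mm, cap 41 mm wide above 62 mm. Loose, upright, closed, 170 g. Origin: centre of the underside, z up. Pinch it round the straight wall
- pad_a: one of four equal round black rubber pads in a straight row, 58 mm from centre to centre, fixed on a low aluminium strip (76 x 326 x 4 mm) and told apart only by where they lie; 54 mm in diameter, 4 mm thick. Origin: centre of its underside, so its flat top is 4 mm above that (8 mm above the table). x is across the row, y along it
- pad_b: one of four equal round black rubber pads in a straight row, 58 mm from centre to centre, fixed on a low aluminium strip (76 x 326 x 4 mm) and told apart only by where they lie; 54 mm in diameter, 4 mm thick. Origin: centre of its underside, so its flat top is 4 mm above that (8 mm above the table). x is across the row, y along it
- pad_c: one of four equal round black rubber pads in a straight row, 58 mm from centre to centre, fixed on a low aluminium strip (76 x 326 x 4 mm) and told apart only by where they lie; 54 mm in diameter, 4 mm thick. Origin: centre of its underside, so its flat top is 4 mm above that (8 mm above the table). x is across the row, y along it
- pad_d: one of four equal round black rubber pads in a straight row, 58 mm from centre to centre, fixed on a low aluminium strip (76 x 326 x 4 mm) and told apart only by where they lie; 54 mm in diameter, 4 mm thick. Origin: centre of its underside, so its flat top is 4 mm above that (8 mm above the table). x is across the row, y along it
- end_block: upright grey end block, 56 mm across the row, 22 mm along it, 50 mm tall, fixed at one end of the row on the strip (either end, differs from start to start), 54 mm beyond the centre of the nearest pad. Origin: centre of its underside, 4 mm above the table. x is across the row, y along it. The other end carries only a thin flat plate
- pipette_stand: the pipette stand, fixed equipment on the table, pole and hanging pipette, 343 mm tall, reaching 100 mm from its origin to the left and right (y) and 60 mm to the front and back (x). It stands near the middle of the table, all bottles and pads lie in front of it or to the left of it: pass above it or in front of it. Origin: on the table under the stand

How it is judged:
By the outcome, as a careful person would: the job done as asked, in the order asked, and still so for the second after the job is handed in, with the robot touching nothing.
It also fails if it takes over 115 s, if anything falls off the work surface, if the arm or the gripper's body presses on something with over 40 N, if the wrist force passes 120 N, or if a joint passes its speed limit or range.

## Working session

There is one attempt and no reset: what is moved stays moved. The work goes in short steps, Python scripts to look and compute and a tool call to move; the robot and the scene stay as the last step left them, time stands still between calls to the robot, and variables do not carry over. Pictures are saved under pics/ and viewed, and the job is handed in when it is done.

Besides the shell and the picture viewer there is one more tool, called after ">>>" as name(argument=value, ...) on one line, values as JSON. arm_command: Moves the arm, as the interface text tells. Its arguments: {"type":"object","properties":{"offset":{"type":"array"},"yaw":{"type":"array"},"claw":{"type":"array"},"force":{"type":"number"}},"required":["offset","yaw","claw"]}

```bash
mkdir -p pics; ls
python3 - <<'E'
from plant import ctrl
import cv2,numpy as np
print(ctrl.observe())
for n in ("scene","top"):
    im,d=ctrl.get_image(n); cv2.imwrite(f"pics/{n}0.png",im[:,:,::-1]); np.savez(f"{n}0.npz",im=im,d=d)
    print(n,ctrl.calibration(n))
print(ctrl.calibration("wrist"))
E
```

```text
pics
{'time_s': 0.0, 'joints': array([ 1.07068435e+00,  2.91271820e-01, -1.54117524e-01,  1.12669347e+00,
        1.14466798e-05,  1.43149168e+00]), 'joint_velocities': array([ 0.0004303 , -0.00011745,  0.00095922, -0.00050398,  0.00060438,
        0.00070504]), 'joint_torque': array([ 1.01129217e-04, -5.37141681e+01,  3.31365716e+01,  1.59417844e-02,
       -1.56090859e-04, -7.73216925e-06]), 'position': array([185.13811126, 490.83600709, 247.73996802]), 'orientation': array([-1.35914519, -0.93856318,  0.94047049]), 'wrist_force': array([ 0.14637119,  0.37658179, -0.51315675]), 'ft_torque': array([-0.0106735 , -0.02584529,  0.04929946]), 'gripper_width': 85.22317239000557}
scene {'fx': 398.11518021693, 'fy': 398.11518021693, 'cx': 282.32906621279665, 'cy': 210.5286004236752, 'view': array([[ 8.50605066e-01, -5.25804911e-01, -4.65376690e-04,
        -4.03230766e+02],
       [-3.57153741e-01, -5.77124699e-01, -7.34416971e-01,
         3.06694437e+02],
       [ 3.85891470e-01,  6.24865007e-01, -6.78698384e-01,
         5.97871523e+02],
       [ 0.00000000e+00,  0.00000000e+00,  0.00000
[... 251 characters left out ...]
64853e-01,  3.91399484e-03, -8.27234824e-02,
         5.29764640e+02],
       [ 8.27442230e-02,  5.47238178e-03, -9.96555792e-01,
         8.37480779e+02],
       [ 0.00000000e+00,  0.00000000e+00,  0.00000000e+00,
         1.00000000e+00]])}
{'fx': 314.8944269005344, 'fy': 314.8944269005344, 'cx': 279.8804890577841, 'cy': 207.95355987126243, 'T_tool_cam': array([[ 9.99999911e-01, -8.99340907e-05,  4.12786294e-04,
        -3.75865963e-01],
       [-4.19400835e-04, -3.28887239e-01,  9.44369106e-01,
        -1.24852000e+02],
       [ 5.08291678e-05, -9.44369195e-01, -3.28887248e-01,
         8.46936813e+01],
       [ 0.00000000e+00,  0.00000000e+00,  0.00000000e+00,
         1.00000000e+00]])}
```

View pics/scene0.png

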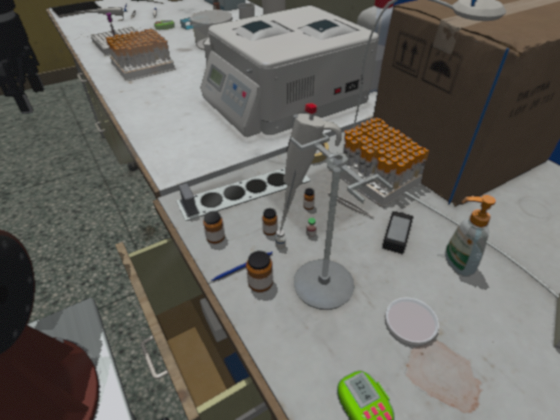

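View pics/top0.png

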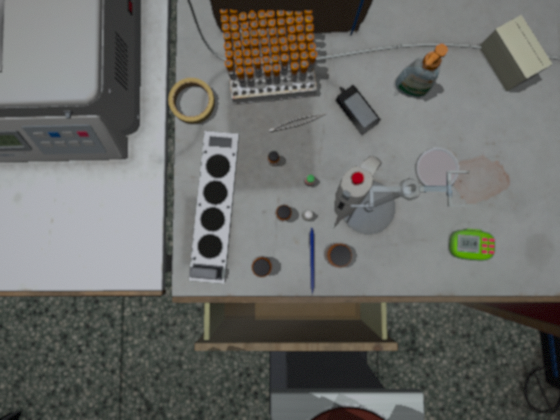

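The top view shows the pads at about (218,165), (215,192), (212,218) and (209,245). The end block is at about (206,271), the front end of the row. The bottle caps are near (273,157), (284,212), (262,266) and (340,254). I'll measure these next.

```bash
cat > h.py <<'E'
import numpy as np,cv2
from plant import ctrl
def ray(c,u,v,z):
    V=c['view'];R=V[:3,:3];t=V[:3,3];C=-R.T@t
    d=R.T@np.array([(u-c['cx'])/c['fx'],(v-c['cy'])/c['fy'],1.])
    return C+d*(z-C[2])/d[2]
def cloud(c,D):
    V=c['view'];R=V[:3,:3];t=V[:3,3]
    v,u=np.mgrid[:D.shape[0],:D.shape[1]]
    P=np.stack([(u-c['cx'])/c['fx']*D,(v-c['cy'])/c['fy']*D,D],-1)
    W=(P-t)@R
    W[D==0]=np.nan
    return W
def proj(c,p):
    q=c['view'][:3,:3]@np.array(p)+c['view'][:3,3]
    return np.array([c['fx']*q[0]/q[2]+c['cx'],c['fy']*q[1]/q[2]+c['cy']])
E
python3 - <<'E'
from h import *
for n in("top","scene"):
    f=np.load(n+"0.npz");im=f['im'];c=ctrl.calibration(n);W=cloud(c,f['d'])
    np.save(n+"W.npy",W)
    if n=="top":
        cv2.imwrite("pics/topc.png",cv2.resize(im[120:290,180:380][:,:,::-1],None,fx=3.5,fy=3.5,interpolation=cv2.INTER_CUBIC))
        for (u,v) in [(218,165),(215,192),(212,218),(209,245),(206,271),(220,142),(273,157),(284,212),(262,266),(340,254),(310,180),(308,215)]:
            print(u,v,W[v,u].round(1))
    else: cv2.imwrite("pics/scenec.png",cv2.resize(im[170:300,160:360][:,:,::-1],None,fx=4,fy=4,interpolation=cv2.INTER_CUBIC))
E
```

```text
218 165 [630.2 273.1   7.1]
215 192 [571.1 278.8   8.6]
212 218 [515.  284.5   9.8]
209 245 [457.5 290.9   6.2]
206 271 [405.9 287.4  58. ]
220 142 [681.2 269.3   5.9]
273 157 [638.6 153.1  47.3]
284 212 [523.4 131.   58.6]
262 266 [415.8 175.1  65. ]
340 254 [439.1  21.5  72.5]
310 180 [591.1  76.6  41.7]
308 215 [518.4  81.4  40.9]
```

View pics/topc.png

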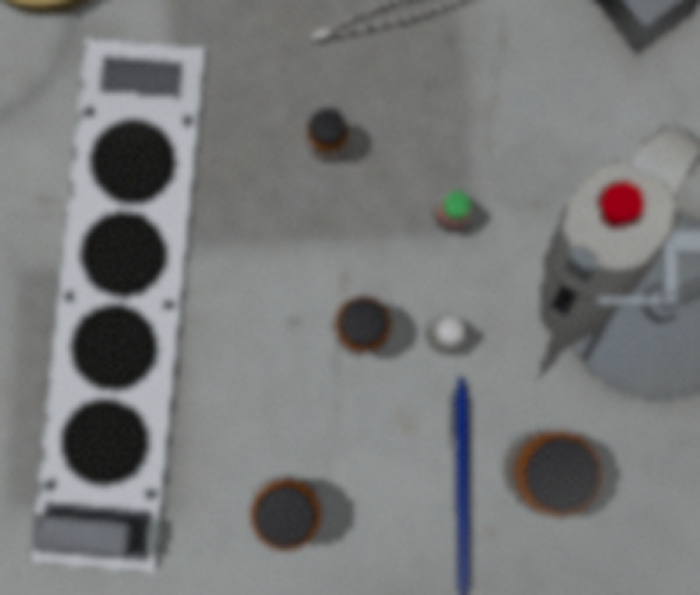

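View pics/scenec.png

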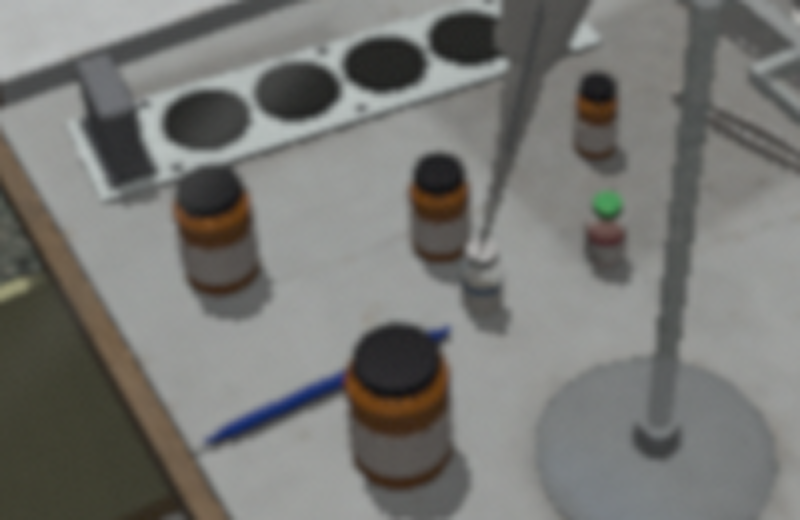

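```bash
cat > meas.py <<'E'
from h import *
def blobs(im,c,seeds,thr=75):
    # seeds: (u,v,z,diam)
    out=[]
    for u,v,z,dm in seeds:
        r=28
        u0,v0=u-r,v-r
        cr=im[v0:v+r,u0:u+r].astype(int)
        S=4
        big=cv2.resize(cr.astype(np.uint8),None,fx=S,fy=S,interpolation=cv2.INTER_CUBIC).astype(int)
        mx=big.max(2);mn=big.min(2)
        m=((mx<thr)&(mx-mn<22)).astype(np.uint8)
        n,l,st,ce=cv2.connectedComponentsWithStats(m)
        k=l[r*S,r*S]
        if k==0: out.append(None);continue
        cs,_=cv2.findContours((l==k).astype(np.uint8),0,1)
        cn=max(cs,key=cv2.contourArea)
        h=cv2.convexHull(cn)
        (ex,ey),(a,b),_=cv2.fitEllipse(cn)
        uu=(ex+.5)/S-.5+u0;vv=(ey+.5)/S-.5+v0
        p=ray(c,uu,vv,z);sc=np.linalg.norm(ray(c,uu+1,vv,z)-p)
        out.append((round(uu,1),round(vv,1),p.round(1),round(a/S*sc,1),round(b/S*sc,1),dm))
    return out
E
python3 - <<'E'
from meas import *
f=np.load("top0.npz");c=ctrl.calibration("top")
R=c['view'][:3,:3];print(-R.T@c['view'][:3,3])
for t in(60,75,90):
  print(t)
  for b in blobs(f['im'],c,[(218,165,8,54),(215,192,8,54),(212,218,8,54),(209,245,8,54),(273,157,50,21),(284,212,57,28),(262,266,64,34),(340,254,72,41)],t): print(b)
W=np.load("topW.npy")
# cap tops by depth
for (u,v,z) in [(273,157,50),(284,212,57),(262,266,64),(340,254,72),(206,271,54)]:
    r=20;w=W[v-r:v+r,u-r:u+r].reshape(-1,3);w=w[np.abs(w[:,2]-z)<7]
    print(len(w),np.nanmedian(w,0).round(1),w.min(0).round(),w.max(0).round())
print(c['fx'])
E
```

```text
[459.15040264 139.02034954 879.26195574]
60
(217.6, 165.7, array([628.4, 273.8,   8. ]), np.float64(47.1), np.float64(47.8), 54)
(214.9, 192.2, array([570.8, 279.1,   8. ]), np.float64(47.4), np.float64(47.9), 54)
(212.2, 218.8, array([513.4, 284.4,   8. ]), np.float64(47.4), np.float64(47.9), 54)
(209.6, 245.9, array([455.7, 289.4,   8. ]), np.float64(47.4), np.float64(48.7), 54)
(273.7, 156.0, array([640.1, 151.7,  50. ]), np.float64(18.1), np.float64(21.8), 21)
(283.8, 211.6, array([524.3, 131.3,  57. ]), np.float64(24.4), np.float64(25.7), 28)
(261.3, 267.0, array([413.7, 176.5,  64. ]), np.float64(30.5), np.float64(31.4), 34)
(339.8, 252.8, array([441.4,  21.8,  72. ]), np.float64(28.0), np.float64(39.0), 41)
75
(217.6, 165.7, array([628.4, 273.9,   8. ]), np.float64(48.3), np.float64(49.0), 54)
(214.9, 192.2, array([570.8, 279.1,   8. ]), np.float64(48.6), np.float64(49.2), 54)
(212.2, 218.8, array([513.4, 284.4,   8. ]), np.float64(48.5), np.float64(49.2), 54)
(209.6, 245.8, array([455.7, 289.4,   8. ]), np.float64(48.7), np.float64(49.8), 54)
(275.7, 158.3, array([635.2, 147.
[... 596 characters left out ...]
9.4,   8. ]), np.float64(49.9), np.float64(50.9), 54)
(275.8, 158.5, array([634.8, 147.2,  50. ]), np.float64(28.0), np.float64(39.2), 21)
(286.7, 212.5, array([522.6, 125.6,  57. ]), np.float64(27.9), np.float64(42.7), 28)
(261.1, 267.3, array([413.1, 177.1,  64. ]), np.float64(31.6), np.float64(32.9), 34)
(341.9, 255.4, array([436.4,  17.6,  72. ]), np.float64(40.7), np.float64(45.9), 41)
94 [640.1 153.1  49.7] [630. 143.  43.] [651. 163.  53.]
151 [523.6 133.   57.1] [510. 119.  50.] [538. 147.  61.]
241 [413.6 177.2  64.2] [396. 161.  58.] [430. 195.  68.]
352 [437.1  21.6  72.1] [415.   1.  66.] [457.  41.  77.]
305 [401.7 294.4  53.8] [389. 267.  47.] [414. 323.  58.]
407.8645331862472
```

Run:
```python
from h import *
from scipy.spatial.transform import Rotation as Ro
s=ctrl.observe();R=Ro.from_rotvec(s['orientation']).as_matrix();print(R.round(3))
for n in("top","scene"):
    W=np.load(n+"W.npy")
    w=W.reshape(-1,3);w=w[np.isfinite(w).all(1)]
    for zl,zh in((20,60),(60,100),(100,150),(150,200),(200,260),(260,360)):
        m=(w[:,2]>zl)&(w[:,2]<zh)&(w[:,0]>380)&(w[:,0]<640)&(w[:,1]>-180)&(w[:,1]<110)
        q=w[m]
        # pipette stand stuff: exclude bottle
        q=q[np.hypot(q[:,0]-437,q[:,1]-21)>34]
        if len(q):print(n,zl,len(q),np.percentile(q,[1,50,99],axis=0)[:, :2].round().tolist())
```

```text
[[ 0.353 -0.001 -0.936]
 [ 0.936 -0.001  0.353]
 [-0.001 -1.     0.   ]]
top 20 237 [[509.0, -55.0], [532.0, 79.0], [601.0, 92.0]]
top 60 19 [[497.0, -48.0], [534.0, -44.0], [541.0, 23.0]]
top 100 67 [[492.0, -49.0], [533.0, -43.0], [541.0, 39.0]]
top 150 86 [[496.0, -49.0], [533.0, -43.0], [541.0, 41.0]]
top 200 199 [[503.0, -49.0], [511.0, 35.0], [541.0, 55.0]]
top 260 2543 [[511.0, -127.0], [538.0, 14.0], [579.0, 56.0]]
scene 20 378 [[507.0, -60.0], [532.0, 68.0], [600.0, 85.0]]
scene 60 104 [[488.0, -57.0], [533.0, -54.0], [540.0, 35.0]]
scene 100 209 [[490.0, -56.0], [532.0, -51.0], [540.0, 35.0]]
scene 150 342 [[495.0, -56.0], [514.0, 20.0], [540.0, 38.0]]
scene 200 812 [[501.0, -56.0], [517.0, 18.0], [540.0, 41.0]]
scene 260 2794 [[509.0, -134.0], [533.0, 8.0], [574.0, 47.0]]
```

Heights and spacings match the given sizes:

| Item | x | y | Check |
|---|---|---|---|
| b1 | 640 | 152.5 | cap height as given |
| b2 | 524 | 131.5 | cap height as given |
| b3 | 413.5 | 177 | cap height as given |
| b4 | 437 | 21.3 | cap height as given |
| Pad 1 (next to block) | 455.7 | 289.4 | spacing 57.8 mm |
| Pad 2 | 513.4 | 284.4 | spacing 57.8 mm |
| Pad 3 | 570.8 | 279.1 | spacing 57.8 mm |
| Pad 4 | 628.4 | 273.8 | spacing 57.8 mm |

The row heading calls for a yaw of +0.27 rad. I'll start with b4.

>>> arm_command(offset=[[15, -28, 0], [40, -75, -5], [70, -130, -15], [102, -190, -30], [134, -250, -45], [166, -310, -60], [196, -365, -75], [222, -415, -88], [242, -450, -95], [251.5, -470, -98]], yaw=[0.03, 0.06, 0.09, 0.12, 0.15, 0.18, 0.21, 0.24, 0.26, 0.27], claw=[70, 70, 70, 70, 70, 70, 70, 70, 70, 70], force=30)

```text
time_s: 1.35
position: [437.7, 18.4, 149.5]
orientation: [-1.252, -1.14, 1.14]
wrist_force: [-0.1, 0.0, 1.1]
gripper_width: 70.3
```

>>> arm_command(offset=[[0, 0, 0], [0, 0, 0], [0, 0, 0]], yaw=[0, 0, 0], claw=[70, 70, 70])

```text
time_s: 1.72
position: [436.4, 22.2, 150.5]
orientation: [-1.25, -1.143, 1.143]
wrist_force: [-0.7, 0.3, 0.2]
gripper_width: 70.1
```

Run:
```python
from h import *
from scipy.spatial.transform import Rotation as Ro
s=ctrl.observe();R=Ro.from_rotvec(s['orientation']).as_matrix();print(R.round(3),s['position'],s['joints'].round(2),s['gripper_width'])
im,d=ctrl.get_image("wrist");cv2.imwrite("pics/w1.png",im[:,:,::-1])
```

```text
[[ 0.089 -0.    -0.996]
 [ 0.996  0.     0.089]
 [ 0.    -1.     0.   ]] [436.38148734  22.17752324 150.45123985] [-0.12  0.21 -0.54  0.82  0.   -0.03] 70.13829523241895
```

View pics/w1.png

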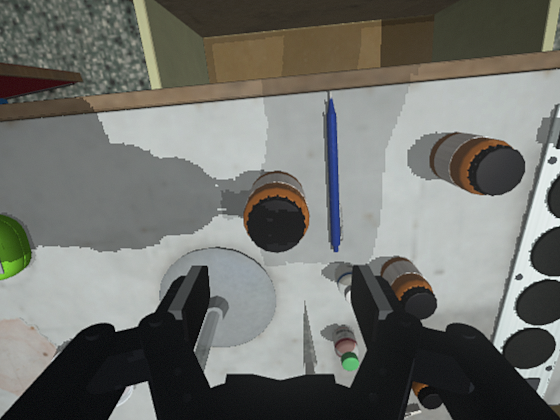

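The wrist view shows b4's cap centred near (276,222) and the jaws either side of x≈280. I'll cross-check its position by casting rays.

```bash
cat >> h.py <<'E'
def wray(u,v,z,s):
    from scipy.spatial.transform import Rotation as Ro
    c=ctrl.calibration("wrist");R=Ro.from_rotvec(s['orientation']).as_matrix()
    T=c['T_tool_cam'];C=R@T[:3,3]+s['position']
    d=R@T[:3,:3]@np.array([(u-c['cx'])/c['fx'],(v-c['cy'])/c['fy'],1.])
    return C+d*(z-C[2])/d[2]
E
python3 - <<'E'
from h import *
s=ctrl.observe();im=cv2.imread("pics/w1.png")
m=((im.max(2)<60)).astype(np.uint8)
m=cv2.morphologyEx(m,cv2.MORPH_OPEN,np.ones((9,9)))
n,l,st,ce=cv2.connectedComponentsWithStats(m)
for i in range(1,n):print(st[i],ce[i].round(1))
k=l[223,276];cn=max(cv2.findContours((l==k).astype(np.uint8),0,1)[0],key=cv2.contourArea)
e=cv2.minEnclosingCircle(cn);print(e,cv2.fitEllipse(cn))
for p in((276,222),(276,225)):print(wray(*p,72,s).round(1))
E
```

```text
[ 161    0  295   36 7051] [292.1  12.7]
[488   0  17  10 132] [497.3   3.8]
[534   0  14  27 316] [540.3  12.7]
[   0   74   63   25 1103] [25.6 85.2]
[488 159  37  36 749] [508.  177.3]
[548 180  12  36 352] [554.3 198. ]
[ 248  197   56   55 2483] [275.7 223.9]
[ 531  228   29   48 1106] [547.2 253. ]
[    3   270   556   150 39583] [294.8 370.7]
[ 517  280   43   45 1620] [539.7 302.6]
((275.5, 223.5), 29.129121780395508) ((275.6669616699219, 223.93426513671875), (54.478694915771484, 56.2432975769043), 91.70712280273438)
[432.7  19.4  72. ]
[434.9  19.2  72. ]
```

Wrist and top views agree within about 3 mm. I'll descend, grip and lift.

>>> arm_command(offset=[[-0.5, -0.7, -20], [-0.5, -0.7, -50], [-0.5, -0.7, -80], [-0.5, -0.7, -100], [-0.5, -0.7, -110], [-0.5, -0.7, -112], [-0.5, -0.7, -112], [-0.5, -0.7, -112], [-0.5, -0.7, -112]], yaw=[0, 0, 0, 0, 0, 0, 0, 0, 0], claw=[70, 70, 70, 70, 70, 70, 70, 62, 56])

```text
time_s: 2.9
position: [436.7, 20.4, 38.7]
orientation: [-1.252, -1.143, 1.142]
wrist_force: [-0.8, -0.1, 0.5]
gripper_width: 56.3
```

>>> arm_command(offset=[[0, 0, 0], [0, 0, 0], [0, 0, 0], [0, 0, 0], [0, 0, 0], [0, 0, 0]], yaw=[0, 0, 0, 0, 0, 0], claw=[52, 50, 47, 44, 44, 44])

```text
time_s: 3.65
position: [436.6, 20.3, 38.7]
orientation: [-1.252, -1.142, 1.142]
wrist_force: [-1.3, -2.3, 8.5]
gripper_width: 49.4
```

>>> arm_command(offset=[[0, 0, 3], [0, 0, 10], [0, 0, 25], [0, 0, 45], [0, 0, 70], [0, 0, 92], [0, 0, 103], [0, 0, 105]], yaw=[0, 0, 0, 0, 0, 0, 0, 0], claw=[44, 44, 44, 44, 44, 44, 44, 44], force=40)

```text
time_s: 4.65
position: [436.5, 20.5, 143.7]
orientation: [-1.251, -1.143, 1.142]
wrist_force: [-0.5, -1.0, -1.7]
gripper_width: 49.0
```

>>> arm_command(offset=[[0, 8, 0], [2, 28, 0], [4, 60, 0], [7, 100, 0], [10, 145, 0], [13, 190, 0], [16, 228, 0], [18, 253, 0], [19, 266, 0], [19, 268.5, 0]], yaw=[0, 0, 0, 0, 0, 0, 0, 0, 0, 0], claw=[44, 44, 44, 44, 44, 44, 44, 44, 44, 44])

```text
time_s: 5.9
position: [454.8, 289.3, 142.6]
orientation: [-1.25, -1.142, 1.144]
wrist_force: [-0.4, -0.3, -1.8]
gripper_width: 49.1
```

>>> arm_command(offset=[[0, 0, 0], [0, 0, 0], [0, 0, 0], [0, 0, 0]], yaw=[0, 0, 0, 0], claw=[44, 44, 44, 44])

```text
time_s: 6.4
position: [455.5, 288.7, 143.4]
orientation: [-1.251, -1.142, 1.142]
wrist_force: [0.5, -0.2, -1.3]
gripper_width: 49.1
```

Run:
```python
from h import *
s=ctrl.observe();print(s['position'],s['wrist_force'],s['gripper_width'],s['joints'].round(2))
for n in("wrist","top","scene"):
    im,d=ctrl.get_image(n)
    if n=="top": im=cv2.resize(im[120:290,150:350],None,fx=3.5,fy=3.5)
    cv2.imwrite(f"pics/{n}2.png",im[:,:,::-1])
```

```text
[455.46048909 288.69808992 143.41426947] [ 0.45306561 -0.19644002 -1.26095443] 49.14474188490341 [ 0.43  0.4  -0.29  0.88 -0.    0.52]
```

View pics/wrist2.png

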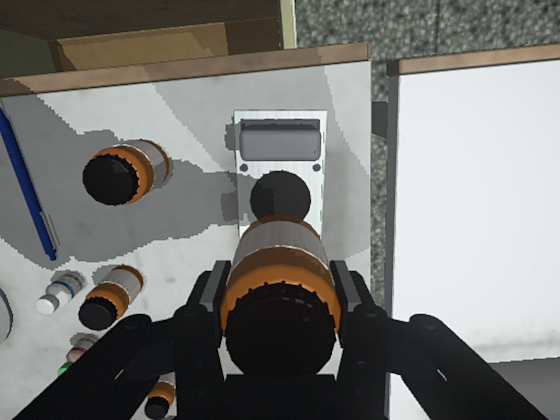

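View pics/scene2.png

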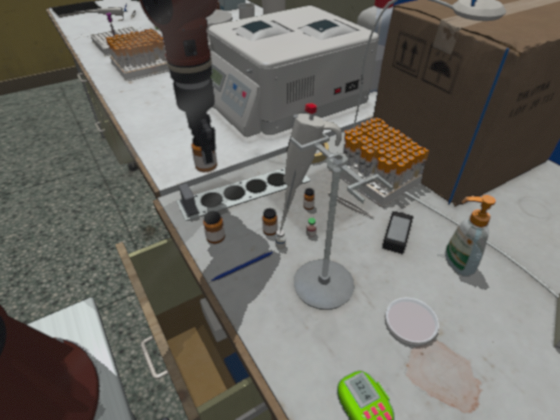

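b4 is held upright, and the strip and pad sit centred under the jaws at column ≈281. Lowering to 1.5 mm above contact, then feeling for the pad.

>>> arm_command(offset=[[0, 0, -8], [0, 0, -28], [0, 0, -52], [0, 0, -72], [0, 0, -85], [0, 0, -92], [0, 0, -94.5], [0, 0, -95.5], [0, 0, -95.5], [0, 0, -95.5]], yaw=[0, 0, 0, 0, 0, 0, 0, 0, 0, 0], claw=[44, 44, 44, 44, 44, 44, 44, 44, 44, 44])

```text
time_s: 7.8
position: [455.6, 289.1, 48.2]
orientation: [-1.251, -1.143, 1.142]
wrist_force: [0.3, 1.2, -1.5]
gripper_width: 49.2
```

>>> arm_command(offset=[[0, 0, -0.5], [0, 0, -1], [0, 0, -1], [0, 0, -1]], yaw=[0, 0, 0, 0], claw=[44, 44, 44, 44])

```text
time_s: 8.3
position: [455.4, 289.0, 46.9]
orientation: [-1.251, -1.142, 1.142]
wrist_force: [-0.2, -0.3, 0.7]
gripper_width: 49.3
```

>>> arm_command(offset=[[0, 0, -0.4], [0, 0, -0.4], [0, 0, -0.4]], yaw=[0, 0, 0], claw=[44, 44, 44])

```text
time_s: 8.68
position: [455.4, 289.1, 46.9]
orientation: [-1.251, -1.142, 1.142]
wrist_force: [-2.0, -0.2, 5.5]
gripper_width: 49.1
```

Run:
```python
from h import *
s=ctrl.observe();print(s['position'],s['wrist_force'])
im,d=ctrl.get_image("wrist");cv2.imwrite("pics/w3.png",im[:,:,::-1])
```

```text
[455.3802956  289.06770059  46.8524095 ] [-2.00920872 -0.20464407  5.52253244]
```

View pics/w3.png

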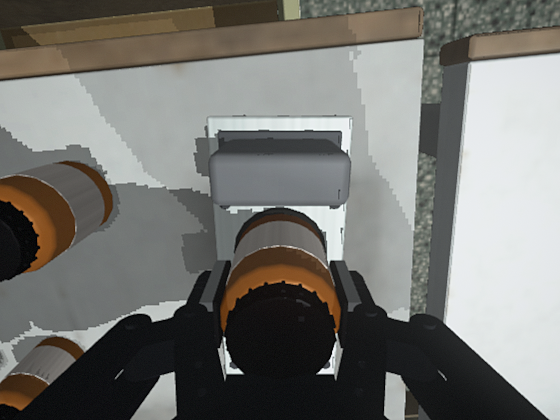

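Contact force is 5.5 N, and the pad rim at (280,210) shows evenly round the bottle. Releasing.

>>> arm_command(offset=[[0, 0, 0], [0, 0, 0], [0, 0, 0], [0, 0, 0], [0, 0, 0], [0, 0, 0], [0, 0, 0]], yaw=[0, 0, 0, 0, 0, 0, 0], claw=[49, 50.5, 52, 55, 60, 66, 70])

```text
time_s: 9.6
position: [455.3, 289.0, 46.4]
orientation: [-1.251, -1.142, 1.142]
wrist_force: [0.3, 0.1, -0.1]
gripper_width: 69.7
```

>>> arm_command(offset=[[0, 0, 5], [0, 0, 25], [0, 0, 55], [0, 0, 85], [0, 0, 105], [0, 0, 110]], yaw=[0, 0, 0, 0, 0, 0], claw=[70, 70, 70, 70, 70, 70])

```text
time_s: 10.35
position: [456.1, 289.3, 157.9]
orientation: [-1.252, -1.144, 1.14]
wrist_force: [0.3, 0.1, -0.1]
gripper_width: 69.8
```

>>> arm_command(offset=[[-4, -12, 0], [-13, -35, 0], [-24, -65, 0], [-34, -92, 0], [-40, -108, 0], [-41.8, -112, 0], [-41.8, -112, 0], [-41.8, -112, 0], [-41.8, -112, 0]], yaw=[0, 0, 0, 0, 0, 0, 0, 0, 0], claw=[62, 62, 62, 62, 62, 62, 62, 62, 62])

```text
time_s: 11.48
position: [413.7, 177.5, 156.3]
orientation: [-1.25, -1.143, 1.142]
wrist_force: [0.1, -0.2, -0.5]
gripper_width: 62.0
```

Run:
```python
from h import *
s=ctrl.observe();print(s['position'],s['joints'].round(2))
im,d=ctrl.get_image("wrist");cv2.imwrite("pics/w4.png",im[:,:,::-1])
m=((im.max(2)<60)).astype(np.uint8)
m=cv2.morphologyEx(m,cv2.MORPH_OPEN,np.ones((9,9)))
n,l,st,ce=cv2.connectedComponentsWithStats(m)
for i in range(1,n):print(st[i],ce[i].round(1),wray(*ce[i],64,s).round(1))
im,d=ctrl.get_image("top");np.savez("top4.npz",im=im,d=d)
cv2.imwrite("pics/top4.png",cv2.resize(im[120:290,150:350][:,:,::-1],None,fx=3.5,fy=3.5,interpolation=cv2.INTER_CUBIC))
```

```text
[413.7216776  177.47315886 156.34567857] [ 0.24  0.23 -0.5   0.84  0.    0.33]
[ 232    0  128   41 3468] [304.9  16.1] [284. 204.  64.]
[   0    7  187   53 5275] [98.3 30.9] [280.6  77.8  64. ]
[165  40  40  15 495] [183.5  46.9] [293.9 128.   64. ]
[ 0 94 10  9 90] [ 4.5 98. ] [313.    6.3  64. ]
[ 257  195   43   43 1445] [277.4 217.2] [411.6 175.5  64. ]
[    9   245   543   175 39664] [292.  363.3] [550.1 175.5  64. ]
[225 319  30  29 666] [238.4 334.2] [514.4 132.7  64. ]
```

View pics/w4.png

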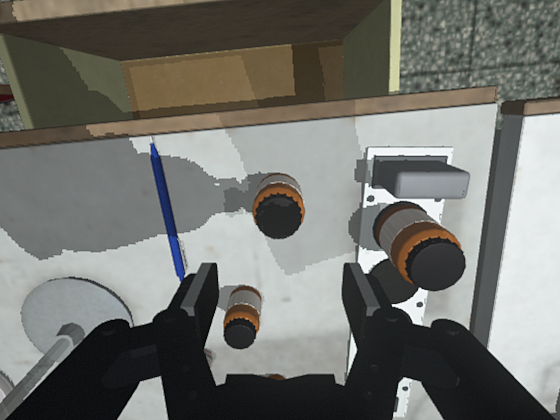

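View pics/top4.png

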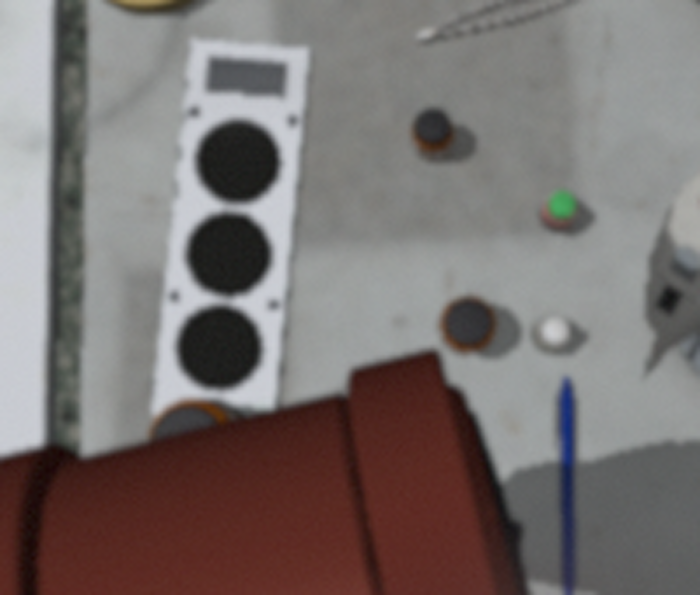

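b4 is standing on pad 1. b3 measures (411.6,175.5) in the wrist view and (413.5,177) from the top. This is the same small bias as for b4. Grasping b3.

>>> arm_command(offset=[[-0.5, -0.5, -20], [-0.5, -0.5, -50], [-0.5, -0.5, -82], [-0.5, -0.5, -106], [-0.5, -0.5, -119], [-0.5, -0.5, -123], [-0.5, -0.5, -123.4], [-0.5, -0.5, -123.4], [-0.5, -0.5, -123.4]], yaw=[0, 0, 0, 0, 0, 0, 0, 0, 0], claw=[62, 62, 62, 62, 62, 62, 60, 54, 48], force=30)

```text
time_s: 12.7
position: [413.5, 176.6, 33.5]
orientation: [-1.251, -1.143, 1.141]
wrist_force: [0.1, 0.0, 0.3]
gripper_width: 47.7
```

>>> arm_command(offset=[[0, 0, 0], [0, 0, 0], [0, 0, 0], [0, 0, 0], [0, 0, 0], [0, 0, 0]], yaw=[0, 0, 0, 0, 0, 0], claw=[45, 42, 39, 36, 36, 36])

```text
time_s: 13.45
position: [413.2, 176.5, 33.4]
orientation: [-1.251, -1.142, 1.142]
wrist_force: [-1.3, -0.7, 6.8]
gripper_width: 41.1
```

>>> arm_command(offset=[[0, 0, 3], [0, 0, 10], [0, 0, 25], [0, 0, 48], [0, 0, 75], [0, 0, 98], [0, 0, 109], [0, 0, 112]], yaw=[0, 0, 0, 0, 0, 0, 0, 0], claw=[36, 36, 36, 36, 36, 36, 36, 36])

```text
time_s: 14.45
position: [413.2, 176.6, 145.4]
orientation: [-1.251, -1.143, 1.142]
wrist_force: [1.0, 0.4, -1.7]
gripper_width: 41.1
```

>>> arm_command(offset=[[4, 4, 0], [14, 14, 0], [29, 30, 0], [47, 50, 0], [65, 70, 0], [82, 88, 0], [94, 101, 0], [99, 106.5, 0], [100, 107.5, 0], [100, 107.5, 0]], yaw=[0, 0, 0, 0, 0, 0, 0, 0, 0, 0], claw=[36, 36, 36, 36, 36, 36, 36, 36, 36, 36])

```text
time_s: 15.7
position: [512.6, 283.8, 144.8]
orientation: [-1.251, -1.141, 1.143]
wrist_force: [-1.0, 0.1, -1.7]
gripper_width: 41.1
```

>>> arm_command(offset=[[0, 0, 0], [0, 0, 0], [0, 0, 0]], yaw=[0, 0, 0], claw=[36, 36, 36])

```text
time_s: 16.08
position: [513.0, 283.9, 145.2]
orientation: [-1.251, -1.142, 1.142]
wrist_force: [0.5, 0.3, -1.3]
gripper_width: 40.9
```

Run:
```python
from h import *
s=ctrl.observe();print(s['position'],s['wrist_force'],s['gripper_width'],s['joints'].round(2))
im,d=ctrl.get_image("wrist");cv2.imwrite("pics/w5.png",im[:,:,::-1])
```

```text
[513.02687346 283.8732007  145.16277518] [ 0.52884373  0.31587463 -1.2504705 ] 40.89622426812919 [ 0.38  0.48 -0.15  0.94 -0.    0.47]
```

View pics/w5.png

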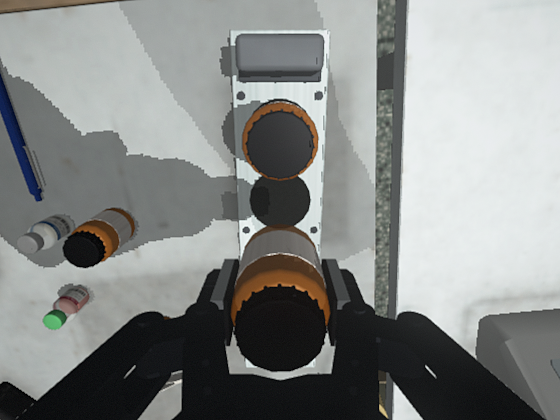

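b4 stands centred on pad 1. b3 is held upright over pad 2, with the pad centre column ≈280 matching the jaw centre. Lowering.

>>> arm_command(offset=[[0, 0, -8], [0, 0, -28], [0, 0, -54], [0, 0, -78], [0, 0, -92], [0, 0, -99], [0, 0, -101.5], [0, 0, -102.5], [0, 0, -102.5]], yaw=[0, 0, 0, 0, 0, 0, 0, 0, 0], claw=[36, 36, 36, 36, 36, 36, 36, 36, 36])

```text
time_s: 17.25
position: [513.4, 284.2, 43.0]
orientation: [-1.251, -1.143, 1.141]
wrist_force: [0.3, 0.0, -0.3]
gripper_width: 41.1
```

>>> arm_command(offset=[[0, 0, -0.5], [0, 0, -1], [0, 0, -1.5], [0, 0, -1.5], [0, 0, -1.5]], yaw=[0, 0, 0, 0, 0], claw=[36, 36, 36, 36, 36])

```text
time_s: 17.88
position: [513.1, 284.0, 41.5]
orientation: [-1.251, -1.142, 1.142]
wrist_force: [-1.8, -0.7, 5.5]
gripper_width: 41.4
```

>>> arm_command(offset=[[0, 0, 0], [0, 0, 0], [0, 0, 0], [0, 0, 0], [0, 0, 0], [0, 0, 0], [0, 0, 0]], yaw=[0, 0, 0, 0, 0, 0, 0], claw=[41, 42.5, 44, 47, 52, 58, 62])

```text
time_s: 18.75
position: [513.0, 284.0, 41.0]
orientation: [-1.251, -1.142, 1.142]
wrist_force: [0.8, -0.1, -0.7]
gripper_width: 62.0
```

>>> arm_command(offset=[[0, 0, 5], [0, 0, 25], [0, 0, 55], [0, 0, 85], [0, 0, 105], [0, 0, 109]], yaw=[0, 0, 0, 0, 0, 0], claw=[62, 62, 62, 62, 62, 62])

```text
time_s: 19.5
position: [513.9, 284.4, 151.6]
orientation: [-1.252, -1.144, 1.14]
wrist_force: [0.3, 0.2, -0.0]
gripper_width: 62.3
```

>>> arm_command(offset=[[0, -10, 0], [1, -30, 0], [3, -58, 0], [5, -90, 0], [8, -120, 0], [10, -142, 0], [10.7, -151, 0], [10.7, -153, 0], [10.7, -153, 0], [10.7, -153, 0]], yaw=[-0.05, -0.15, -0.28, -0.42, -0.55, -0.67, -0.75, -0.78, -0.78, -0.78], claw=[54, 54, 54, 54, 54, 54, 54, 54, 54, 54])

```text
time_s: 20.75
position: [523.5, 131.3, 149.8]
orientation: [-1.5, -0.548, 0.549]
wrist_force: [-0.0, 0.4, -0.5]
gripper_width: 53.7
```

>>> arm_command(offset=[[0, 0, 0], [0, 0, 0]], yaw=[0, 0], claw=[54, 54])

```text
time_s: 21.0
position: [523.7, 131.3, 150.0]
orientation: [-1.5, -0.548, 0.548]
wrist_force: [-0.1, 0.2, 0.1]
gripper_width: 54.1
```

Run:
```python
from h import *
s=ctrl.observe();print(s['position'],s['joints'].round(2))
im,d=ctrl.get_image("wrist");cv2.imwrite("pics/w6.png",im[:,:,::-1])
m=((im.max(2)<60)).astype(np.uint8)
m=cv2.morphologyEx(m,cv2.MORPH_OPEN,np.ones((9,9)))
n,l,st,ce=cv2.connectedComponentsWithStats(m)
for i in range(1,n):print(st[i],ce[i].round(1),wray(*ce[i],57,s).round(1))
im,d=ctrl.get_image("top")
cv2.imwrite("pics/top6.png",cv2.resize(im[120:290,150:350][:,:,::-1],None,fx=3.5,fy=3.5,interpolation=cv2.INTER_CUBIC))
```

```text
[523.69673425 131.26386303 149.98615019] [ 0.11  0.39 -0.28  0.9   0.    0.98]
[    0     0   126   159 12073] [47.4 66.1] [344.2 115.7  57. ]
[363  30  24  49 622] [372.1  55.7] [497.  252.4  57. ]
[ 409   67   66   68 3567] [441.3 100.5] [550.8 263.   57. ]
[ 449  122   65   61 3093] [480.9 151.7] [597.5 258.7  57. ]
[263 201  35  35 995] [279.9 218.1] [523.1 131.8  57. ]
[390 268  26  25 551] [402.4 280.2] [631.8 154.2  57. ]
[   14   271   534   149 36475] [280.1 370.7] [617.3  20.4  57. ]
```

View pics/w6.png

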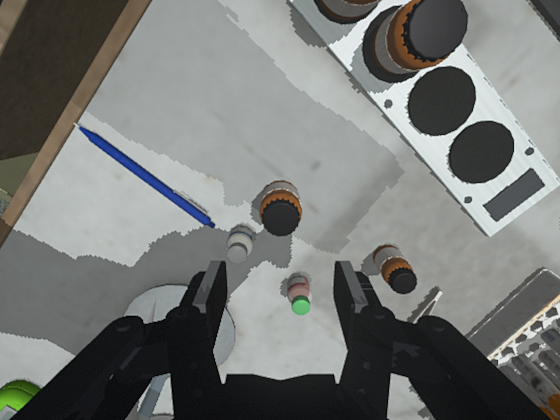

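View pics/top6.png

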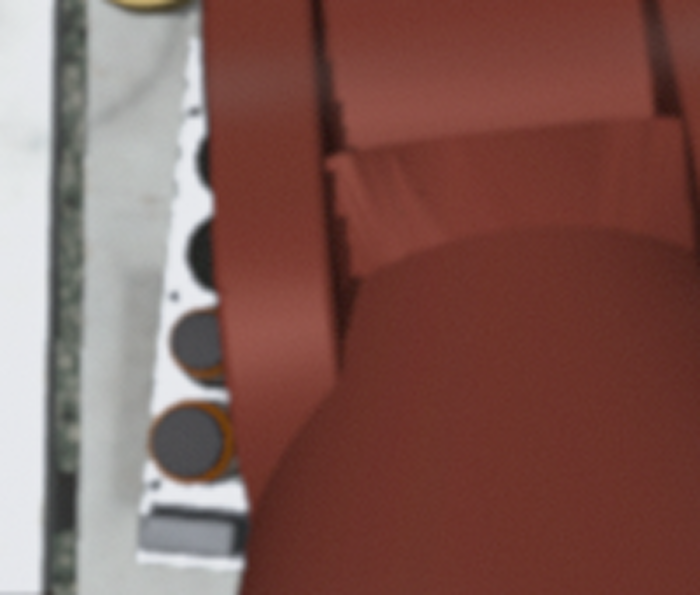

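b3 stands on pad 2. b2 reads (523.1,131.8) in the wrist view, which agrees with the top. The white vial at (240,243) is clear of the finger track. Grasping b2.

>>> arm_command(offset=[[0, 0.2, -20], [0, 0.2, -50], [0, 0.2, -80], [0, 0.2, -104], [0, 0.2, -116], [0, 0.2, -119.5], [0, 0.2, -120], [0, 0.2, -120], [0, 0.2, -120]], yaw=[0, 0, 0, 0, 0, 0, 0, 0, 0], claw=[54, 54, 54, 54, 54, 54, 52, 46, 40], force=30)

```text
time_s: 22.22
position: [524.1, 131.2, 30.6]
orientation: [-1.501, -0.548, 0.547]
wrist_force: [0.8, 0.2, 1.1]
gripper_width: 40.2
```

>>> arm_command(offset=[[0, 0, 0], [0, 0, 0], [0, 0, 0], [0, 0, 0], [0, 0, 0], [0, 0, 0]], yaw=[0, 0, 0, 0, 0, 0], claw=[37, 34, 31, 28, 28, 28])

```text
time_s: 22.98
position: [523.9, 131.2, 30.3]
orientation: [-1.501, -0.548, 0.547]
wrist_force: [-0.6, 0.0, 5.4]
gripper_width: 32.6
```

>>> arm_command(offset=[[0, 0, 3], [0, 0, 10], [0, 0, 25], [0, 0, 48], [0, 0, 75], [0, 0, 98], [0, 0, 109], [0, 0, 112]], yaw=[0, 0, 0, 0, 0, 0, 0, 0], claw=[28, 28, 28, 28, 28, 28, 28, 28])

```text
time_s: 23.98
position: [524.0, 131.2, 142.7]
orientation: [-1.501, -0.549, 0.547]
wrist_force: [0.3, -0.7, -0.8]
gripper_width: 32.7
```

>>> arm_command(offset=[[1, 5, 0], [5, 18, 0], [11, 38, 0], [19, 63, 0], [28, 90, 0], [36, 114, 0], [42, 133, 0], [46, 144, 0], [46.9, 147.7, 0], [46.9, 147.7, 0]], yaw=[0.04, 0.12, 0.24, 0.38, 0.52, 0.64, 0.73, 0.77, 0.78, 0.78], claw=[28, 28, 28, 28, 28, 28, 28, 28, 28, 28])

```text
time_s: 25.22
position: [570.4, 278.6, 141.7]
orientation: [-1.251, -1.141, 1.142]
wrist_force: [1.0, 0.4, -1.5]
gripper_width: 33.2
```

>>> arm_command(offset=[[0, 0, 0], [0, 0, 0], [0, 0, 0]], yaw=[0, 0, 0], claw=[28, 28, 28])

```text
time_s: 25.6
position: [570.6, 278.6, 142.1]
orientation: [-1.251, -1.142, 1.142]
wrist_force: [0.2, -0.7, 0.5]
gripper_width: 33.0
```

Run:
```python
from h import *
s=ctrl.observe();print(s['position'],s['orientation'],s['wrist_force'],s['gripper_width'],s['joints'].round(2))
im,d=ctrl.get_image("wrist");cv2.imwrite("pics/w7.png",im[:,:,::-1])
```

```text
[570.64043082 278.60393733 142.10145433] [-1.25102499 -1.14172359  1.14167967] [ 0.20332708 -0.70772246  0.47206911] 32.97922899038907 [ 0.34  0.57 -0.    1.   -0.    0.43]
```

View pics/w7.png

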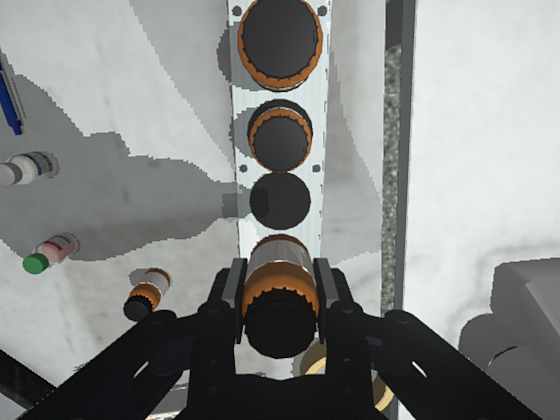

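Pad 3 is at (280,203), in line with the jaws, and b3 and b4 stand centred. Lowering b2.

>>> arm_command(offset=[[0, 0, -8], [0, 0, -28], [0, 0, -54], [0, 0, -78], [0, 0, -92], [0, 0, -99], [0, 0, -101.5], [0, 0, -102.5], [0, 0, -102.5]], yaw=[0, 0, 0, 0, 0, 0, 0, 0, 0], claw=[28, 28, 28, 28, 28, 28, 28, 28, 28])

```text
time_s: 26.78
position: [571.0, 279.0, 40.1]
orientation: [-1.251, -1.143, 1.141]
wrist_force: [-0.8, -0.4, -0.9]
gripper_width: 32.9
```

>>> arm_command(offset=[[0, 0, -0.5], [0, 0, -1], [0, 0, -1.5], [0, 0, -1.5], [0, 0, -1.5]], yaw=[0, 0, 0, 0, 0], claw=[28, 28, 28, 28, 28])

```text
time_s: 27.4
position: [570.7, 278.9, 38.4]
orientation: [-1.251, -1.142, 1.142]
wrist_force: [-2.2, 0.3, 6.0]
gripper_width: 32.5
```

>>> arm_command(offset=[[0, 0, 0], [0, 0, 0], [0, 0, 0], [0, 0, 0], [0, 0, 0], [0, 0, 0], [0, 0, 0]], yaw=[0, 0, 0, 0, 0, 0, 0], claw=[33, 34.5, 36, 39, 44, 50, 54])

```text
time_s: 28.28
position: [570.6, 278.9, 38.0]
orientation: [-1.251, -1.142, 1.142]
wrist_force: [-0.3, 0.5, 0.6]
gripper_width: 53.9
```

>>> arm_command(offset=[[0, 0, 5], [0, 0, 25], [0, 0, 55], [0, 0, 85], [0, 0, 105], [0, 0, 112]], yaw=[0, 0, 0, 0, 0, 0], claw=[54, 54, 54, 54, 54, 54])

```text
time_s: 29.02
position: [571.3, 279.2, 151.6]
orientation: [-1.252, -1.144, 1.14]
wrist_force: [0.3, 0.4, 0.0]
gripper_width: 54.0
```

>>> arm_command(offset=[[5, -10, 0], [16, -30, 0], [32, -58, 0], [47, -87, 0], [60, -110, 0], [67, -122, 0], [69.4, -126.4, 0], [69.4, -126.4, 0], [69.4, -126.4, 0], [69.4, -126.4, 0]], yaw=[0, 0, 0, 0, 0, 0, 0, 0, 0, 0], claw=[46, 46, 46, 46, 46, 46, 46, 46, 46, 46])

```text
time_s: 30.28
position: [639.8, 153.2, 150.1]
orientation: [-1.25, -1.143, 1.143]
wrist_force: [0.1, 0.9, 0.7]
gripper_width: 45.5
```

Run:
```python
from h import *
s=ctrl.observe();print(s['position'],s['joints'].round(2))
im,d=ctrl.get_image("wrist");cv2.imwrite("pics/w8.png",im[:,:,::-1])
m=((im.max(2)<60)).astype(np.uint8)
m=cv2.morphologyEx(m,cv2.MORPH_OPEN,np.ones((9,9)))
n,l,st,ce=cv2.connectedComponentsWithStats(m)
for i in range(1,n):print(st[i],ce[i].round(1),wray(*ce[i],50,s).round(1))
```

```text
[639.75861522 153.20148775 150.10023655] [0.12 0.6  0.08 1.05 0.   0.21]
[402   0  37  63 936] [415.   34.2] [524.7 249.3  50. ]
[456   0   9  10  90] [460.    4.5] [510.8 276.2  50. ]
[495   0  26  17 367] [507.4   7. ] [514.8 305.5  50. ]
[425  70  19  12 212] [433.5  75.5] [550.2 262.7  50. ]
[393  83  22  44 656] [402.8 104.1] [566.5 243.2  50. ]
[266 203  24  26 536] [277.4 215.7] [639.4 151.   50. ]
[   18   271   525   149 38329] [272.4 366.7] [786.4 132.8  50. ]
[  0 355   9  11  96] [  3.9 360.2] [ 756.8 -109.6   50. ]
[ 18 367  11   9  99] [ 23. 371.] [770.7 -96.9  50. ]
```

View pics/w8.png

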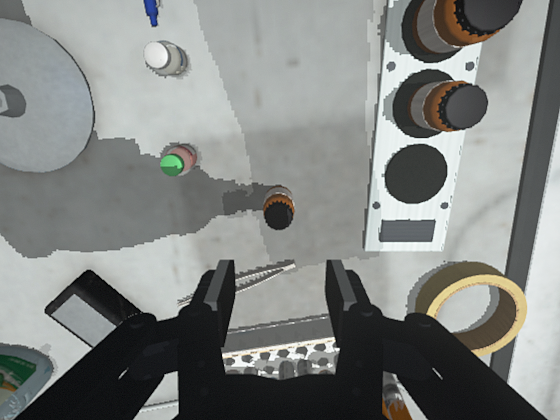

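b1 measures (639.4,151), close to the top's (640,152.5). b2 stands on pad 3. Grasping b1.

>>> arm_command(offset=[[-0.3, -0.7, -20], [-0.3, -0.7, -50], [-0.3, -0.7, -80], [-0.3, -0.7, -106], [-0.3, -0.7, -119], [-0.3, -0.7, -123.5], [-0.3, -0.7, -124], [-0.3, -0.7, -124], [-0.3, -0.7, -124]], yaw=[0, 0, 0, 0, 0, 0, 0, 0, 0], claw=[46, 46, 46, 46, 46, 46, 44, 38, 32], force=25)

```text
time_s: 31.45
position: [640.2, 151.9, 26.7]
orientation: [-1.251, -1.143, 1.141]
wrist_force: [0.2, 0.9, -0.7]
gripper_width: 31.8
```

>>> arm_command(offset=[[0, 0, 0], [0, 0, 0], [0, 0, 0], [0, 0, 0], [0, 0, 0], [0, 0, 0]], yaw=[0, 0, 0, 0, 0, 0], claw=[29, 26, 23, 20, 20, 20])

```text
time_s: 32.2
position: [639.9, 151.8, 26.2]
orientation: [-1.251, -1.142, 1.142]
wrist_force: [-0.3, -0.5, 4.7]
gripper_width: 25.2
```

>>> arm_command(offset=[[0, 0, 3], [0, 0, 10], [0, 0, 25], [0, 0, 48], [0, 0, 75], [0, 0, 98], [0, 0, 109], [0, 0, 112]], yaw=[0, 0, 0, 0, 0, 0, 0, 0], claw=[20, 20, 20, 20, 20, 20, 20, 20])

```text
time_s: 33.2
position: [640.1, 151.8, 138.8]
orientation: [-1.251, -1.143, 1.141]
wrist_force: [0.2, -0.3, -0.9]
gripper_width: 24.8
```

>>> arm_command(offset=[[0, 8, 0], [-2, 25, 0], [-4, 48, 0], [-7, 74, 0], [-9, 97, 0], [-11, 113, 0], [-11.5, 120, 0], [-11.5, 121.8, 0], [-11.5, 121.8, 0], [-11.5, 121.8, 0]], yaw=[0, 0, 0, 0, 0, 0, 0, 0, 0, 0], claw=[20, 20, 20, 20, 20, 20, 20, 20, 20, 20])

```text
time_s: 34.45
position: [628.4, 272.9, 138.1]
orientation: [-1.251, -1.141, 1.141]
wrist_force: [-0.4, -0.8, -0.5]
gripper_width: 24.7
```

Run:
```python
from h import *
s=ctrl.observe();print(s['position'],s['orientation'],s['wrist_force'],s['gripper_width'],s['joints'].round(2))
im,d=ctrl.get_image("wrist");cv2.imwrite("pics/w9.png",im[:,:,::-1])
```

```text
[628.43486365 272.9258442  138.06107599] [-1.2512108  -1.14142554  1.14144757] [-0.36007334 -0.76651992 -0.52768272] 24.740636342878748 [ 0.3   0.67  0.16  1.07 -0.    0.39]
```

View pics/w9.png

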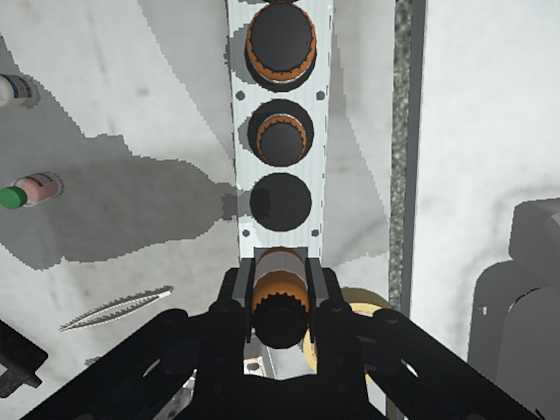

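Pad 4 is at (281,203), in line with the jaws, and the other bottles sit centred. Lowering b1.

>>> arm_command(offset=[[0, 0, -8], [0, 0, -28], [0, 0, -54], [0, 0, -78], [0, 0, -92], [0, 0, -99], [0, 0, -101.5], [0, 0, -102.5], [0, 0, -102.5]], yaw=[0, 0, 0, 0, 0, 0, 0, 0, 0], claw=[20, 20, 20, 20, 20, 20, 20, 20, 20])

```text
time_s: 35.62
position: [628.6, 273.7, 36.1]
orientation: [-1.251, -1.143, 1.141]
wrist_force: [-1.1, 0.7, -0.5]
gripper_width: 24.9
```

>>> arm_command(offset=[[0, 0, -0.5], [0, 0, -1], [0, 0, -1.5], [0, 0, -1.5], [0, 0, -1.5]], yaw=[0, 0, 0, 0, 0], claw=[20, 20, 20, 20, 20])

```text
time_s: 36.25
position: [628.3, 273.6, 34.3]
orientation: [-1.251, -1.142, 1.142]
wrist_force: [-1.1, -0.4, 4.1]
gripper_width: 25.0
```

>>> arm_command(offset=[[0, 0, 0], [0, 0, 0], [0, 0, 0], [0, 0, 0], [0, 0, 0], [0, 0, 0], [0, 0, 0]], yaw=[0, 0, 0, 0, 0, 0, 0], claw=[25, 26.5, 28, 31, 36, 42, 48])

```text
time_s: 37.12
position: [628.2, 273.6, 34.0]
orientation: [-1.251, -1.142, 1.142]
wrist_force: [-0.4, -0.0, 0.3]
gripper_width: 48.1
```

>>> arm_command(offset=[[0, 0, 5], [0, 0, 25], [0, 0, 55], [0, 0, 90], [0, 0, 125], [0, 0, 160], [0, 0, 185], [0, 0, 190]], yaw=[0, 0, 0, 0, 0, 0, 0, 0], claw=[48, 48, 48, 48, 48, 48, 48, 48])

```text
time_s: 38.12
position: [629.1, 273.9, 226.2]
orientation: [-1.252, -1.145, 1.14]
wrist_force: [0.3, 0.6, -1.0]
gripper_width: 48.2
```

>>> arm_command(offset=[[-10, -10, 0], [-40, -30, 0], [-80, -60, 0], [-125, -95, 0], [-170, -130, 0], [-210, -165, 0], [-235, -190, 0], [-248, -205, 0], [-250, -210, 0], [-250, -210, 0]], yaw=[0, 0, 0, 0, 0, 0, 0, 0, 0, 0], claw=[48, 48, 48, 48, 48, 48, 48, 48, 48, 48])

```text
time_s: 39.38
position: [378.5, 63.6, 223.8]
orientation: [-1.251, -1.142, 1.142]
wrist_force: [0.1, 0.6, -0.2]
gripper_width: 47.9
```

Run:
```python
from meas import *
s=ctrl.observe();print(s['position'],s['time_s'])
im,d=ctrl.get_image("top");c=ctrl.calibration("top")
cv2.imwrite("pics/topA.png",cv2.resize(im[120:290,150:350][:,:,::-1],None,fx=3.5,fy=3.5,interpolation=cv2.INTER_CUBIC))
S=[(628.4,273.8,58),(570.8,279.1,65),(513.4,284.4,72),(455.7,289.4,80)]
sd=[tuple(proj(c,p).round().astype(int))+(p[2],0) for p in S]
for t in (60,75): print(*blobs(im,c,sd,t),sep="\n")
W=cloud(c,d)
for u,v,z,_ in sd:
    w=W[v-18:v+18,u-18:u+18].reshape(-1,3);w=w[np.abs(w[:,2]-z)<6];print(len(w),np.nanmean(w,0).round(1))
im,d=ctrl.get_image("scene");cv2.imwrite("pics/sceneA.png",cv2.resize(im[150:300,160:360][:,:,::-1],None,fx=4,fy=4))
```

```text
[378.54081413  63.6160234  223.78879099] 39.375
(np.float64(217.7), np.float64(165.8), array([618.6, 265.9,  58. ]), np.float64(43.7), np.float64(44.9), 0)
(np.float64(215.4), np.float64(192.1), array([563.6, 268.9,  65. ]), np.float64(40.3), np.float64(41.4), 0)
None
None
(np.float64(217.6), np.float64(165.8), array([618.7, 266. ,  58. ]), np.float64(45.0), np.float64(46.0), 0)
(np.float64(215.1), np.float64(192.2), array([563.5, 269.5,  65. ]), np.float64(44.9), np.float64(46.3), 0)
(np.float64(207.0), np.float64(216.9), array([513.2, 283.9,  72. ]), np.float64(31.1), np.float64(31.6), 0)
(np.float64(203.2), np.float64(245.9), array([456. , 289.3,  80. ]), np.float64(37.7), np.float64(38.2), 0)
92 [628.5 274.6  58.1]
154 [570.6 279.9  64.8]
244 [512.4 285.2  72. ]
349 [455.3 290.4  80. ]
```

View pics/topA.png

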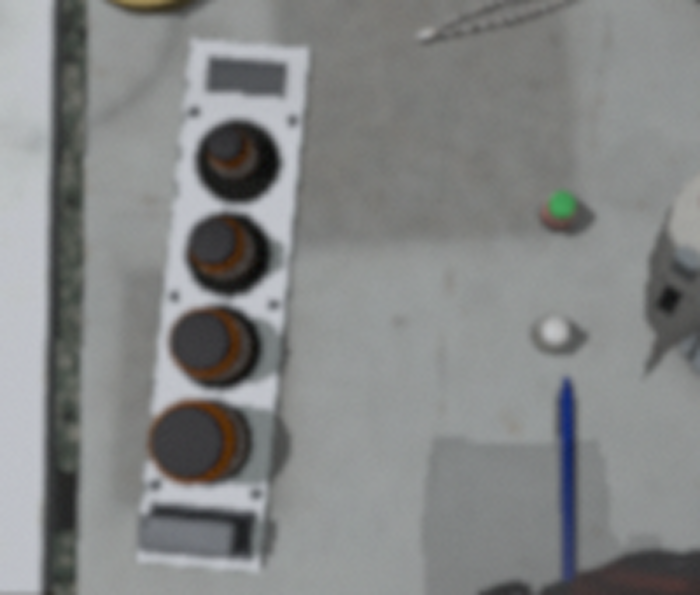

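View pics/sceneA.png

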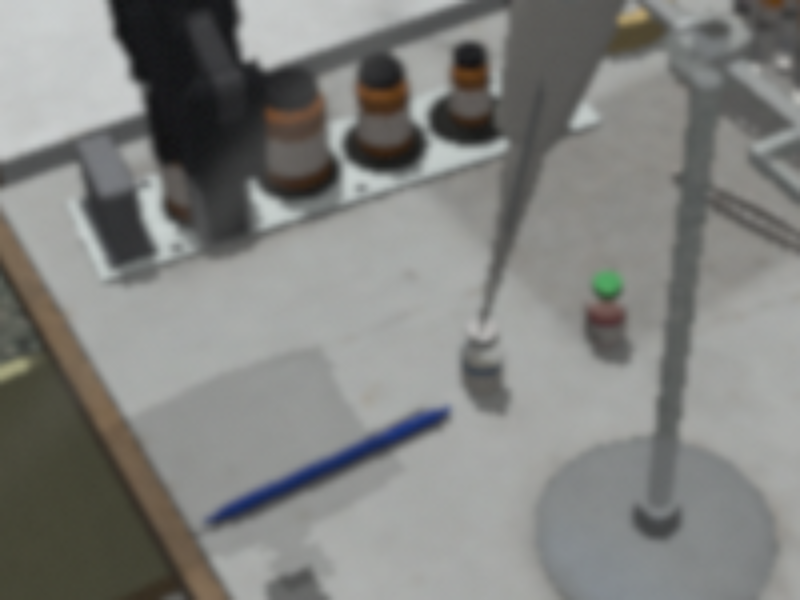

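By depth, all four cap tops sit within about 1.2 mm of their pad centres, at heights of 58, 65, 72 and 80 mm as expected. The arm is clear, so I'm handing in.

```bash
python3 -c "
from plant import ctrl
print(ctrl.observe()['joint_velocities'].round(4)); print(ctrl.hand_in())"
```

```text
[ 0.0046  0.0024  0.0028  0.0029  0.0008 -0.0033]
the job is handed in; nothing more can be done
None
```

All four bottles stand upright and free on the pads, largest next to the grey end block and smallest at the far end. I handed the job in with the arm clear, at about 39.5 s on the robot's clock. Each bottle was lowered until the wrist felt a light contact of 4–6 N and only then released. Nothing was knocked over.

- **Position:** In the last top view, the cap tops by depth lie within about 1.2 mm of the pad centres. Their heights are 58, 65, 72 and 80 mm, as they should be.
- **Failed check:** The colour-mask check of the caps worked only for the two largest bottles, with offsets up to 0.6 mm. For the two smallest, the black cap merged with the black pad, so I relied on the depth and the pictures.
- **Hidden view:** In the last scene view, the arm hides most of the largest bottle; the top view shows it standing.
- **Camera disagreement:** Before the grasps, the wrist and top cameras disagreed by up to about 3 mm. I used positions between the two and took the bottle-to-pad shifts mainly from the top camera.

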